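# Hand bells into the rack in single file

## Task

Put the three small hand bells away in the wooden rack, in single file between its rails: push the largest in first until it is fully home against the stop, then the medium one until it touches the largest, then the smallest until it touches the medium one, each fully home before you bring the next. Slide them upright along the cloth, never lifting or tipping them, leave everything else on the table where it is, and let go at the end.

Things in the scene. Friction and masses are not known exactly. Their poses are not given: they have to be found in the camera images.
- bell_large: Large hand bell, bare brass, standing mouth down, white strap loop on top. Mouth diameter 64 mm (rim of that width up to height 8 mm), narrowing upwards: diameter 55 mm at height 18 mm, 48 at 30, 42 at 42, dome closed at 52; loop 35 mm wide (along bell x), 7 thick, to 78 mm in all. About 340 g, varies. Origin: centre of mouth, on the table; z up
- bell_medium: Medium hand bell, bare brass, standing mouth down, white strap loop on top. Mouth diameter 56 mm (rim of that width up to height 7 mm), narrowing upwards: diameter 48 mm at height 16 mm, 42 at 27, 37 at 38, dome closed at 47; loop 32 mm wide (along bell x), 7 thick, to 70 mm in all. About 250 g, varies. Origin: centre of mouth, on the table; z up
- bell_small: Small hand bell, bare brass, standing mouth down, white strap loop on top. Mouth diameter 48 mm (rim of that width up to height 6 mm), narrowing upwards: diameter 41 mm at height 14 mm, 36 at 24, 32 at 33, dome closed at 41; loop 28 mm wide (along bell x), 7 thick, to 62 mm in all. About 180 g, varies. Origin: centre of mouth, on the table; z up
- rack: Wooden bell rack fixed to the table: a lane 70 mm wide inside between two straight rails 14 mm wide, 14 mm high, 185 mm long; closed at the far end by a stop 16 mm thick, 24 mm high; no floor. Origin: on the lane's centre line at the stop's inner face, at table height. +y points along the lane the way the bells go in (to the stop): the straight rails lie at y = -185 to 0 mm; x runs across
- rack_mouth (a point): Centre of the rack's open end at table height, 220 mm before the stop. From the straight rails' ends the rails flare outwards here, 0.5 rad each, over the last 35 mm of length, to 108 mm inside at the mouth (136 mm over the outsides), 14 mm high; bells go in towards its +y
- polish_tin: Round metal polish tin, 57 mm across, 30 mm high; bystander. Origin: centre of its underside
- tape_roll: Roll of tape lying flat, 56 mm across, 24 mm high, hole 34 mm; bystander. Origin: centre of its underside
- tuner: Small black electronic tuner lying flat, 50 (its x) x 75 (its y) x 22 mm high; bystander. Origin: centre of its underside
- mallet: Bell mallet lying flat, 245 mm long along its x (from -120 to +127 mm), round rubber head 33 mm at +x, wooden grip 22 mm wide at -x, 33 mm high at most; bystander. Origin: middle of its length, at table height
Mind the look-alikes: they are no part of the job. What is shaped like the bell_medium but black or purple is not meant.

How it is judged:
On the way, in this order (a step that is already met when the one before it is completed fails the run):
1. the largest bell stands between the rails, fully home against the stop (x of bell_large in the frame of rack between -0.018 and 0.018 m and y of bell_large in the frame of rack between -0.185 and 0 m and angle between bell_large's own z axis and vertical below 0.08 rad and linear speed of bell_large below 0.02 m/s and y of bell_large in the frame of rack above -0.039 m), for 0.2 s.
2. the medium bell stands between the rails, up against the largest (all of step 1 and x of bell_medium in the frame of rack between -0.018 and 0.018 m and y of bell_medium in the frame of rack between -0.185 and 0 m and angle between bell_medium's own z axis and vertical below 0.08 rad and linear speed of bell_medium below 0.02 m/s and horizontal distance between bell_large and bell_medium below 0.067 m), for 0.2 s.
At the end, for the whole second after the job is handed in: All three bells stand upright and at rest between the straight rails in single file: the largest within 7 mm of the stop, the medium within 7 mm of touching the largest, the smallest within 7 mm of touching the medium one (all of step 2 and x of bell_small in the frame of rack between -0.018 and 0.018 m and y of bell_small in the frame of rack between -0.185 and 0 m and angle between bell_small's own z axis and vertical below 0.08 rad and linear speed of bell_small below 0.02 m/s and horizontal distance between bell_medium and bell_small below 0.059 m).
It fails at once if one of the three bells is lifted (10 mm) or tipped (0.35 rad) (height (world z) of any of bell_large, bell_medium, bell_small above 0.01 m or angle between any of bell_large, bell_medium, bell_small's own z axis and vertical above 0.35 rad).
It fails at once if a bystander (tin, tape, tuner or mallet) is pushed away (15 mm) or tipped (distance of any of polish_tin, tape_roll, tuner, mallet from where it was at the start of the episode above 0.015 m or angle between any of polish_tin, tape_roll, tuner, mallet's own z axis and vertical above 0.35 rad).
It also fails if it takes over 72 s, if anything falls off the work surface, if the arm or the gripper's body presses on something with over 40 N, if the wrist force passes 120 N, or if a joint passes its speed limit or range.

## Robot

A 7-joint arm with a two-finger parallel gripper is mounted at the origin on the work surface. World frame = base frame: x ahead of the robot, y to its left, z up, the work surface at z = 0. Lengths are in m, angles in rad, forces in N, time in s.
With the tool pointing down it reaches from about 0.4 to 0.85 m from the base axis. Payload 10.4 kg.
Tool frame: the origin (TCP) lies between the finger pads; the fingertips stand 17 mm ahead of it and the grasp point (between the pads) lies 2 mm behind it; z points along the fingers, y is the direction in which the jaws open and shut (so a half turn about z gives the same grasp; the last joint's range is limited). The gripper opens to 87 mm and grips with 3 to 60 N. Pads are 19 mm wide; open, the fingers measure 117 mm over their backs; the gripper's body (75 mm by 190 mm) begins 51 mm behind the grasp point.
Start: joints at [1.241, 0.332, -0.065, 1.46, 0.022, 1.35, -0.088], TCP at [0.189, -0.596, 0.24] pointing down, gripper open.
Joint ranges: [-2.6, 2.6], [-0.5, 2.12], [-1.47, 1.34], [0.16, 2.42], [-1.27, 4.41], [0.06, 2.06], [-2.6, 2.6]. Speed limits (rad/s): [2.22, 2.22, 2.79, 2.79, 3.14, 3.14, 3.14].

## Interface

Orientations are given as a 3x3 rotation matrix whose columns are the frame's x, y, z axes.
In Python, from station import * gives the robot as it stands.
- The arm moves only by the tool apply_moves, never from a script. Its arguments are lists of equal length, an entry for each row: "gripper": the closure, from -1 (fully open) to 1 (shut); "translation": the shift along the tool's x, y, z in m, a list of three; "roll": the turn about the tool's z in rad. A call has 1 to 12 rows; each row is the pose to reach, as a shift and turn from the pose commanded when the call began, along the tool's axes at that moment; what a row does not reach only later rows make up. A row lasts 1/10 s, in which the tool goes at most 50 mm and 8.59 degrees, less where a joint would pass 70% of its speed; a pose out of reach is approached as far as the arm can. A call with a gripper value outside its range is refused whole. The fingers move at their own pace and stop on an object; "newtons" is the grip in N (left out, the last holds). Time passes only in rows, so rows that repeat a pose let the fingers close. It gives the time, the measured TCP pose, the force and the opening at its end, in the units of the state.
- sense(): the state, without advancing time (a new reading comes with each control period).
- get_image(name): name is "scene" or "side" or "wrist"; returns the picture (384x512x3 uint8, blue, green, red); there is no depth.
- camera_info(name): a dict with "K" (3x3 intrinsics, pixels), "position" and "orientation" of the camera in the world; the wrist camera has in their place "mount" (4x4, takes a point from camera to tool coordinates, whose origin is the TCP and whose axes are the flange's). Camera axes: x right, y up, looking along -z (the intrinsics and any distortion apply to the point x, -y, -z); pixel columns grow to the right and rows downward; lengths in m; the calibration is good to about 2 mm. The wrist camera is an equidistant fisheye: a pixel r from the principal point sees the ray r / f radians off the axis. A picture is of the moment at which its call begins: read the wrist's pose just before it. camera_info takes no time and is no camera call.
- hand_in(): hands the job in, once; it reports no verdict.
The state is a dict: "time": time; "joint_positions": joint angles; "joint_vel": joint speeds; "effort": joint torques, N m; "position": TCP position; "tool_rot": TCP orientation; "force": force on the tool from outside, world axes, zero at the start; "wrist_torque": the same for the moment, N m; "opening": finger opening in m.
Only numpy, scipy, OpenCV 4.12 (cv2) and the standard library are available. Lean on these libraries where they do the work, as an engineer would, in place of code of your own. Each camera call takes 0.05 s, during which the arm holds its last target.

## Working session

There is one attempt and no reset: what is moved stays moved. The work goes in short steps, Python scripts to look and compute and a tool call to move; the robot and the scene stay as the last step left them, time stands still between calls to the robot, and variables do not carry over. Pictures are saved under pics/ and viewed, and the job is handed in when it is done.

Besides the shell and the picture viewer there is one more tool, called after "Call:" as name(argument=value, ...), one argument or row to a line, values as JSON. apply_moves: Moves the arm, as the interface text tells. Its arguments: {"type":"object","properties":{"gripper":{"type":"array","items":{"type":"number"}},"translation":{"type":"array","items":{"type":"array","items":{"type":"number"}}},"roll":{"type":"array","items":{"type":"number"}},"newtons":{"type":"number"}},"required":["gripper","translation","roll"]}

```bash
mkdir -p pics; ls
python3 - <<'E'
from station import *
import cv2,json
s=sense(); print({k:(v.tolist() if hasattr(v,'tolist') else v) for k,v in s.items()})
for n in ["scene","side","wrist"]:
    print(n,camera_info(n))
    cv2.imwrite(f"pics/{n}0.png",get_image(n))
E
```

```text
pics
{'time': 0.0, 'joint_positions': [1.2413724952198995, 0.3328465087966937, -0.06469142518225691, 1.4609266389488107, 0.021600347580030013, 1.349887231387605, -0.08846772851120158], 'joint_vel': [-0.0003429827999586137, 0.0006005935029436877, 8.119857566292346e-06, 0.0006587810798395647, 0.00025501137597970454, 0.003101819008146947, 1.8784060710498777e-05], 'effort': [0.00033198344681295566, -62.32471704483032, 0.02494313637726009, -38.98995637893677, -0.06126378430053592, 0.03963247057981789, 0.0001834524528021575], 'position': [0.18865469295441753, -0.5954775351637192, 0.23877674333513407], 'tool_rot': [[0.9532840982039301, 0.30207482551027026, -0.00047739340143532704], [0.30207519543432026, -0.9532832323007647, 0.0012865914362677605], [-6.644424118574728e-05, -0.0013706958621170508, -0.9999990583885648]], 'force': [-0.12926735642022097, 0.2097483279220041, 0.10717478662260921], 'wrist_torque': [-0.027081727237217034, 0.005284597854608814, 0.02287747430876285], 'opening': 0.08662865647740947}
scene {'K': array([[385.43002564,   0.        , 253.63984455],
       [  0.        , 38
[... 502 characters left out ...]
670641, 0.7442354 ]), 'orientation': array([[-0.77393226,  0.44027239, -0.45518028],
       [-0.63297991, -0.55951565,  0.53505015],
       [-0.01911268,  0.70221254,  0.71171079]])}
wrist {'K': array([[297.31863964,   0.        , 257.18546925],
       [  0.        , 297.31863964, 192.51899316],
       [  0.        ,   0.        ,   1.        ]]), 'mount': array([[ 1.31418266e-03,  9.62155354e-01,  2.72498345e-01,
         7.50726364e-02],
       [ 9.99998828e-01, -1.05042918e-03, -1.11378680e-03,
         9.09603995e-04],
       [-7.85395724e-04,  2.72499489e-01, -9.62155607e-01,
        -1.45034688e-01],
       [ 0.00000000e+00,  0.00000000e+00,  0.00000000e+00,
         1.00000000e+00]])}
```

View pics/scene0.png

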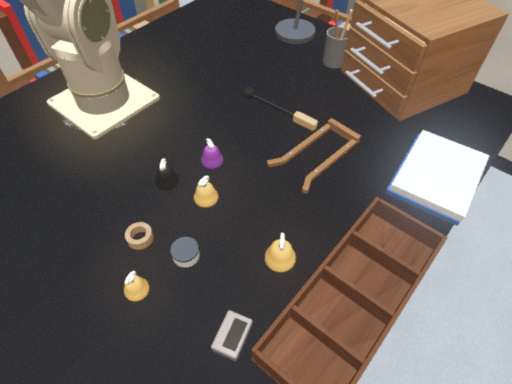

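View pics/side0.png

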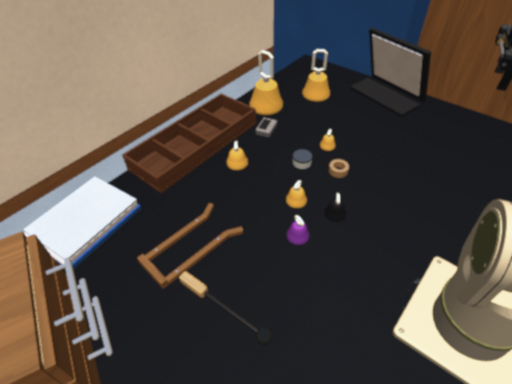

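View pics/wrist0.png

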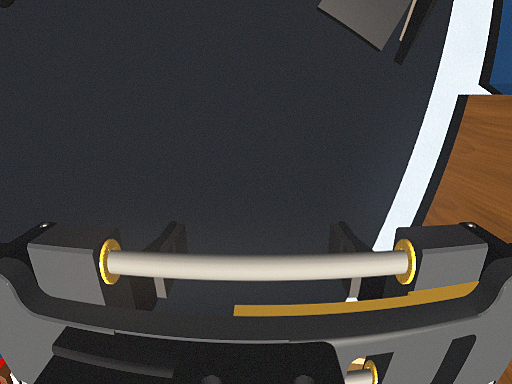

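The scene view shows three brass bells, large at (281,255), medium at (206,192) and small at (136,288), with black and purple decoys at (166,175) and (212,155). The tin is at (185,252), the tape at (139,236), the tuner at (232,335) and the mallet runs (248,92)-(305,120). The rack's stop is at (345,130) and its mouth at (270,163)-(308,185). The side view agrees with this.

```bash
cat > h.py <<'E'
import numpy as np, cv2
from station import *
def ray(n,u,v):
    c=camera_info(n);K=c["K"]
    d=np.array([(u-K[0,2])/K[0,0],-(v-K[1,2])/K[1,1],-1.]);return np.array(c["position"]),np.array(c["orientation"])@d
def onz(n,u,v,z=0):
    p,d=ray(n,u,v);return p+d*(z-p[2])/d[2]
def proj(n,X):
    c=camera_info(n);q=np.array(c["orientation"]).T@(np.asarray(X,float)-c["position"]);K=c["K"]
    return np.array([K[0,2]+K[0,0]*q[0]/-q[2],K[1,2]-K[1,1]*q[1]/-q[2]])
def comps(img,lo,hi,amin=60):
    m=cv2.inRange(cv2.cvtColor(img,cv2.COLOR_BGR2HSV),lo,hi)
    n,l,st,ce=cv2.connectedComponentsWithStats(m)
    return [(l==i,st[i],ce[i]) for i in range(1,n) if st[i][4]>amin]
def base(n,m,R):
    # foot of round object: front pixel on z=0, then R away from camera
    ys,xs=np.nonzero(m); 
    c=camera_info(n)
    pts=np.array([onz(n,x,y+0.5)[:2] for x,y in zip(xs,ys)])
    cp=np.array(c["position"])[:2]
    ctr=pts.mean(0); f=(ctr-cp)/np.linalg.norm(ctr-cp); s=np.array([-f[1],f[0]])
    t=(pts-cp)@f; near=t.min()
    # lateral: angle bounds of tangent rays in azimuth of ground points near base
    a=pts[t<near+R*1.3]-cp; az=np.arctan2(a@s,a@f); mid=(az.min()+az.max())/2
    dirn=f*np.cos(mid)+s*np.sin(mid)
    w=2*(near+R)*np.sin((az.max()-az.min())/2)
    return cp+dirn*(near+R),w
E
python3 - <<'E'
from h import *
for n in ["scene","side"]:
    im=cv2.imread(f"pics/{n}0.png")
    for m,st,ce in comps(im,(12,140,120),(28,255,255)):
        print(n,st,ce.round(),[ (base(n,m,R)[0].round(4).tolist(),round(base(n,m,R)[1],3)) for R in (.032,.028,.024)])
    cv2.imwrite(f"pics/{n}0z.png",cv2.resize(im[80:380,100:380] if n=="scene" else im[90:350,120:400],None,fx=2.8 if 0 else 2,fy=2,interpolation=cv2.INTER_CUBIC))
E
```

```text
Traceback (most recent call last):
  File "h.py", line 19, in base
    pts=np.array([onz(n,x,y+0.5)[:2] for x,y in zip(xs,ys)])
                  ~~~^^^^^^^^^^^
  File "h.py", line 7, in onz
    p,d=ray(n,u,v);return p+d*(z-p[2])/d[2]
        ~~~^^^^^^^
  File "h.py", line 4, in ray
    c=camera_info(n);K=c["K"]
ValueError: time passes only in moves, steps and waits
```

Run:
```python
import cv2
im=cv2.imread("pics/scene0.png")[70:200,235:375]; cv2.imwrite("pics/rs.png",cv2.resize(im,None,fx=5,fy=4.5,interpolation=cv2.INTER_CUBIC)[:600])
im=cv2.imread("pics/side0.png")[190:320,120:270]; cv2.imwrite("pics/rd.png",cv2.resize(im,None,fx=5,fy=4.5,interpolation=cv2.INTER_CUBIC)[:600])
```

```text
(no output)
```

View pics/rs.png

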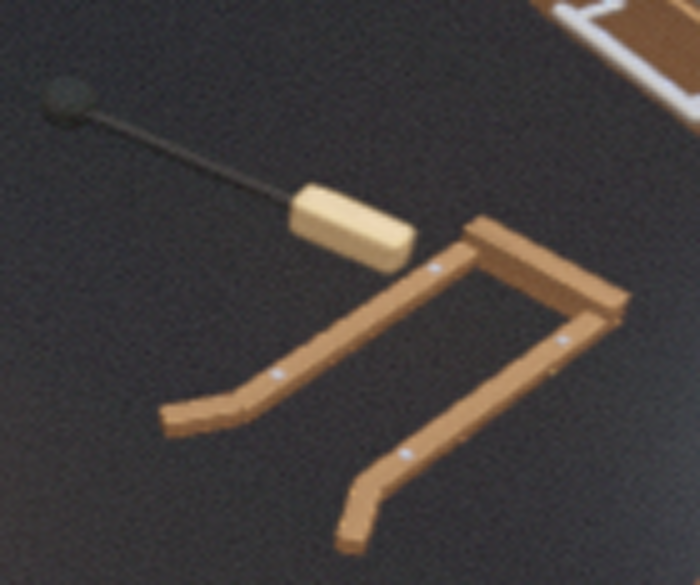

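View pics/rd.png

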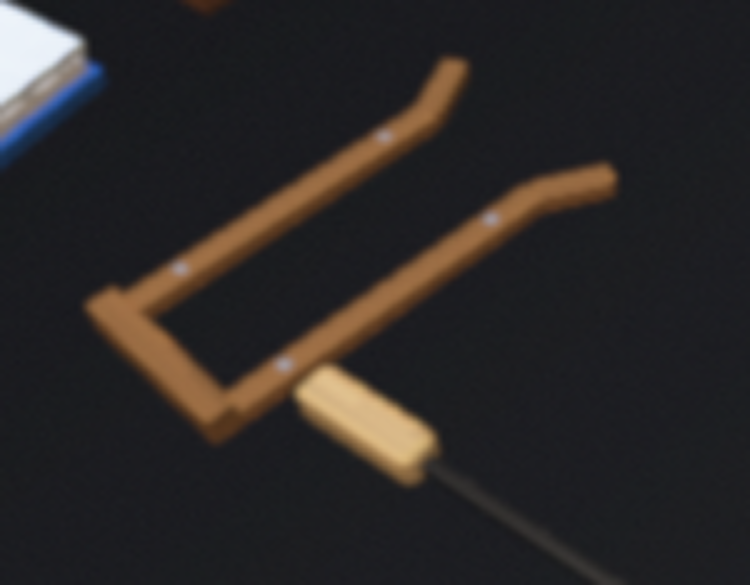

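View pics/scene0z.png

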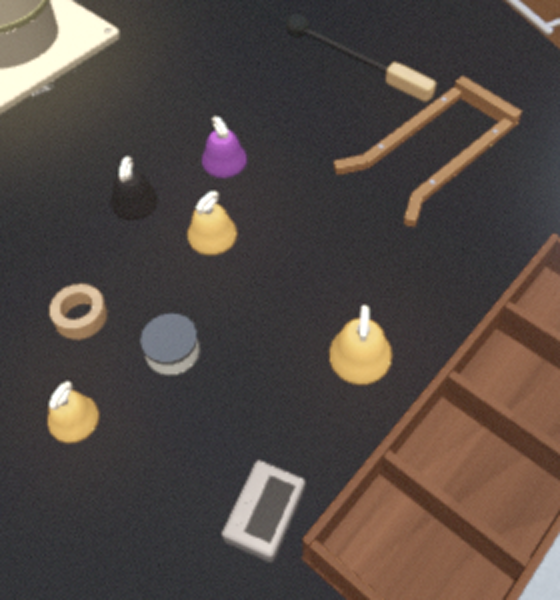

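```bash
sed -i 's/^def ray/_C={n:camera_info(n) for n in ("scene","side","wrist")}\ndef camera_info(n): return _C[n]\ndef ray/' h.py
python3 - <<'E'
from h import *
for n in ["scene","side"]:
    im=cv2.imread(f"pics/{n}0.png")
    for m,st,ce in comps(im,(12,140,120),(28,255,255)):
        if st[4]>1500: continue
        print(n,st,ce.round(),[ (base(n,m,R)[0].round(4).tolist(),round(base(n,m,R)[1],3)) for R in (.032,.028,.024)])
S=lambda n,x,y:onz(n,*((235+x/5,70+y/4.5) if n=="scene" else (120+x/5,190+y/4.5)),z=.014)[:2].round(4)
print("screws scene",[S("scene",*p) for p in [(278,374),(435,268),(405,454),(563,340)]])
print("screws side",[S("side",*p) for p in [(490,219),(284,364),(384,136),(180,268)]])
T=lambda n,x,y:onz(n,*((235+x/5,70+y/4.5) if n=="scene" else (120+x/5,190+y/4.5)),z=.024)[:2].round(4)
print("stop scene L,R inner; ",T("scene",466,232),T("scene",618,314), "outer",T("scene",480,215),T("scene",628,294))
print("stop side inner L,R",T("side",240,403),T("side",120,288),"outer",T("side",214,428),T("side",88,302))
E
```

```text
side [302  72  28  29 609] [316.  87.] [([0.7226, -0.536], np.float64(0.093)), ([0.7189, -0.5335], np.float64(0.089)), ([0.7183, -0.5293], np.float64(0.085))]
side [250  79  33  36 869] [266.  98.] [([0.8132, -0.3558], np.float64(0.097)), ([0.8094, -0.3537], np.float64(0.086)), ([0.8069, -0.3506], np.float64(0.086))]
side [320 134  15  17 189] [327. 143.] [([0.5375, -0.3215], np.float64(0.046)), ([0.5357, -0.3179], np.float64(0.045)), ([0.5339, -0.3143], np.float64(0.045))]
side [227 148  21  22 350] [237. 160.] [([0.7068, -0.0775], np.float64(0.062)), ([0.7041, -0.0747], np.float64(0.062)), ([0.7013, -0.0718], np.float64(0.061))]
side [286 187  21  21 318] [296. 198.] [([0.4789, -0.067], np.float64(0.055)), ([0.4768, -0.0636], np.float64(0.055)), ([0.4746, -0.0602], np.float64(0.055))]
side [138 204 105  80 928] [181. 250.] [([0.5745, 0.2777], np.float64(0.128)), ([0.5731, 0.2837], np.float64(0.115)), ([0.5716, 0.2898], np.float64(0.103))]
side [  26  236   30  133 1199] [ 41. 305.] [([0.6259, 0.5792], np.float64(0.038)), ([0.6217, 0.5804], np.float64(0.034)), ([0.6175, 0.5811], np.float64(0.031))]
screws scene [array([0.549 , 0.1688]), array([0.5606, 0.2926]), array([0.6319, 0.1606]), array([0.6445, 0.2848])]
screws side [array([0.5463, 0.1702]), array([0.5576, 0.2943]), array([0.6296, 0.1623]), array([0.6412, 0.2865])]
stop scene L,R inner;  [0.5608 0.3193] [0.6588 0.311 ] outer [0.5581 0.337 ] [0.6542 0.3287]
stop side inner L,R [0.5504 0.3242] [0.6465 0.3153] outer [0.5488 0.3403] [0.6513 0.3301]
```

Run:
```python
from h import *
im=cv2.imread("pics/scene0.png"); hs=cv2.cvtColor(im,cv2.COLOR_BGR2HSV)
print([hs[v,u] for u,v in [(281,260),(206,197),(136,291)]])
for m,st,ce in comps(im,(10,90,110),(30,255,255)):
        if st[4]>1500 or st[4]<100: continue
        print(st,ce.round(),[ (base("scene",m,R)[0].round(4).tolist(),round(base("scene",m,R)[1],3)) for R in (.032,.028,.024)])
# tops of loops & others, pick pixels from scene0z (offset 100,80, x2)
Z=lambda x,y,z:onz("scene",100+x/2,80+y/2,z)[:2].round(4)
print("tin top",Z(169,338,.03),"tape top",Z(78,306,.024),"tuner",[Z(*p,.022) for p in [(262,462),(303,480),(272,545),(224,530)]])
print("mallet grip",[Z(*p,.022) for p in [(393,63),(434,83),(388,77),(428,98)]],"head",Z(297,25,.016))
print("black base",Z(133,204,.005),"purple base",Z(224,160,.005))
```

```text
[array([ 20, 130, 223], dtype=uint8), array([ 20, 128, 221], dtype=uint8), array([ 20, 129, 221], dtype=uint8)]
[117   0  62  32 707] [149.  14.] [([-0.2664, 0.3236], np.float64(0.112)), ([-0.2768, 0.2989], np.float64(0.059)), ([-0.2733, 0.2968], np.float64(0.059))]
[280   0  18  10 125] [290.   3.] [([0.0664, 0.809], np.float64(0.057)), ([0.0687, 0.8057], np.float64(0.057)), ([0.0732, 0.804], np.float64(0.047))]
[  0  58  59  39 772] [23. 76.] [([-0.264, -0.1298], np.float64(0.104)), ([-0.2616, -0.137], np.float64(0.09)), ([-0.2578, -0.1385], np.float64(0.089))]
[293 115  24  16 137] [304. 123.] [([0.4993, 0.3023], np.float64(0.066)), ([0.5014, 0.2989], np.float64(0.066)), ([0.5049, 0.2963], np.float64(0.062))]
[ 267  118   94   75 1302] [320. 149.] [([0.6307, 0.1264], np.float64(0.018)), ([0.6321, 0.1226], np.float64(0.017)), ([0.634, 0.1191], np.float64(0.017))]
[194 182  25  26 464] [206. 196.] [([0.4749, -0.0614], np.float64(0.057)), ([0.478, -0.0639], np.float64(0.057)), ([0.4812, -0.0664], np.float64(0.056))]
[127 233  26  17 150] [142. 243.] [([0.4422, -0.2333], np.float64(0.055)), ([0.4459, -0.2347], np.float64(0.054)), ([0.4496, -0.2361], np.float64(0.054))]
[265 239  31  34 748] [280. 257.] [([0.7078, -0.0783], np.float64(0.064)), ([0.71, -0.0816], np.float64(0.063)), ([0.7122, -0.0849], np.float64(0.062))]
[124 275  26  27 479] [137. 289.] [([0.5271, -0.3137], np.float64(0.049)), ([0.531, -0.3147], np.float64(0.049)), ([0.5349, -0.3157], np.float64(0.048))]
tin top [ 0.5552 -0.2002] tape top [ 0.4506 -0.2335] tuner [array([ 0.7118, -0.233 ]), array([ 0.7515, -0.2214]), array([ 0.7679, -0.2819]), array([ 0.7275, -0.2995])]
mallet grip [array([0.4705, 0.2999]), array([0.5367, 0.3022]), array([0.4825, 0.2721]), array([0.5474, 0.2727])] head [0.3102 0.2842]
black base [ 0.3749 -0.093 ] purple base [0.408  0.0294]
```

```bash
cat >> h.py <<'E'
def rel(P,jaw=None):
    "shift in tool axes and roll to bring TCP to P with jaw axis along world dir jaw"
    s=sense();R=np.array(s["tool_rot"]);p=np.array(s["position"])
    t=R.T@(np.array(P)-p); roll=0
    if jaw is not None:
        j=R.T@np.array([*jaw,0.]); roll=np.arctan2(-j[0],j[1])
        if roll>np.pi/2: roll-=np.pi
        if roll<-np.pi/2: roll+=np.pi
    print("t",round(s["time"],2),"pos",p.round(4),"open",round(s["opening"],4),"F",np.round(s["force"],1),"-> shift",t.round(4),"roll",round(roll,3),"q",np.round(s["joint_positions"],2))
U=np.array([.0935,.9956]);X=np.array([.9956,-.0935]);O=np.array([.6037,.3187])
def rk(x,y,z): q=O+x*X+y*U; return [q[0],q[1],z]
def inrack(p): d=np.array(p[:2])-O; return (d@X).round(4),(d@U).round(4)
E
python3 - <<'E'
from h import *
rel([.7073,-.078,.14],X)
for p in [(318,280),(345,243),(290,312)]: print(onz("scene",*p,.03)[:2].round(3))
E
```

```text
t 0.15 pos [ 0.1887 -0.5956  0.2389] open 0.0868 F [ 0.4 -0.5  0.2] -> shift [ 0.6507 -0.3367  0.0992] roll -1.17 q [ 1.24  0.33 -0.06  1.46  0.02  1.35 -0.09]
[ 0.801 -0.082]
[0.796 0.022]
[ 0.797 -0.167]
```

Call:
apply_moves(
  gripper=[-1,-1,-1,-1,-1,-1,-1,-1,-1,-1,-1,-1],
  translation=[
    [0.65,-0.337,0.0],
    [0.65,-0.337,0.0],
    [0.65,-0.337,0.0],
    [0.65,-0.337,0.0],
    [0.65,-0.337,0.0],
    [0.65,-0.337,0.0],
    [0.65,-0.337,0.0],
    [0.65,-0.337,0.0],
    [0.65,-0.337,0.0],
    [0.65,-0.337,0.0],
    [0.65,-0.337,0.0],
    [0.65,-0.337,0.0],
  ],
  roll=[-0.1,-0.2,-0.3,-0.4,-0.5,-0.6,-0.7,-0.8,-0.9,-1.0,-1.1,-1.17],
  newtons=8,
)

```text
time: 1.35
position: [0.6142, -0.1703, 0.2394]
tool_rot: [[0.09, 0.996, -0.0], [0.996, -0.09, -0.0], [-0.0, -0.0, -1.0]]
force: [0.4, -1.4, 0.7]
opening: 0.0872
```

Run:
```python
from h import *
rel([.7073,-.078,.13],X)
```

```text
t 1.35 pos [ 0.6142 -0.1703  0.2394] open 0.0872 F [ 0.4 -1.4  0.7] -> shift [0.1004 0.0844 0.1094] roll 0.003 q [ 0.59  0.41 -0.53  1.4   0.21  1.38 -0.03]
```

Call:
apply_moves(
  gripper=[-1,-1,-1,-1,-1,-1],
  translation=[
    [0.03,0.03,0.02],
    [0.06,0.05,0.05],
    [0.08,0.065,0.08],
    [0.08,0.065,0.1],
    [0.08,0.065,0.1],
    [0.08,0.065,0.1],
  ],
  roll=[0,0,0,0,0,0],
)

```text
time: 1.95
position: [0.6852, -0.0989, 0.1399]
tool_rot: [[0.095, 0.996, -0.0], [0.996, -0.095, -0.0], [-0.0, -0.0, -1.0]]
force: [0.5, -0.5, 0.9]
opening: 0.0869
```

Run:
```python
from h import *
rel([.7073,-.078,.042],X)
cv2.imwrite("pics/w1.png",get_image("wrist"))
cv2.imwrite("pics/s1.png",get_image("scene"))
```

```text
t 1.95 pos [ 0.6852 -0.0989  0.1399] open 0.0869 F [ 0.5 -0.5  0.9] -> shift [0.0229 0.02   0.0978] roll -0.001 q [ 0.43  0.6  -0.52  1.36  0.3   1.26 -0.2 ]
```

View pics/w1.png

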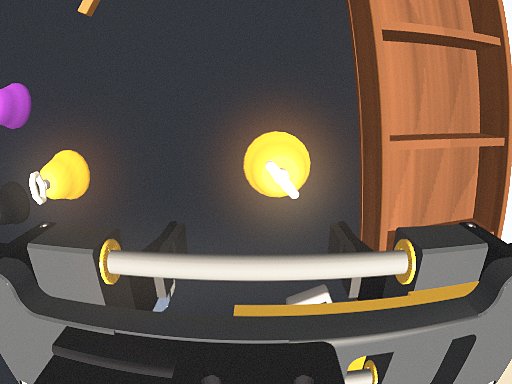

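View pics/s1.png

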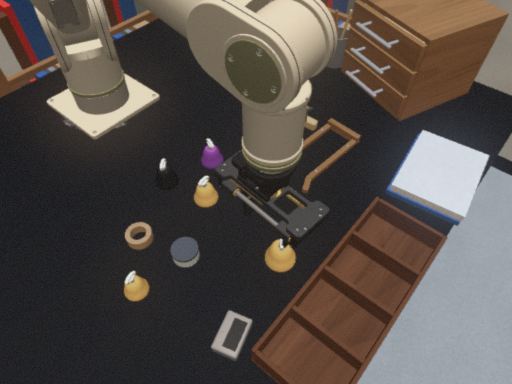

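```bash
cat >> h.py <<'E'
def wray(u,v,s):
    c=camera_info("wrist");K=c["K"];M=np.array(c["mount"])
    a=np.array([u-K[0,2],v-K[1,2]]);r=np.hypot(*a);th=r/K[0,0];a=a/max(r,1e-9)
    d=np.array([a[0]*np.sin(th),-a[1]*np.sin(th),-np.cos(th)])
    R=np.array(s["tool_rot"]);return np.array(s["position"])+R@M[:3,3],R@M[:3,:3]@d
def wonz(u,v,z,s):
    p,d=wray(u,v,s);return p+d*(z-p[2])/d[2]
def wbell(s,img,zr=.006):
    out=[]
    for m,st,ce in comps(img,(15,150,150),(32,255,255),300):
        cs,_=cv2.findContours(m.astype(np.uint8),cv2.RETR_EXTERNAL,cv2.CHAIN_APPROX_NONE)
        pts=np.array([wonz(x,y,zr,s)[:2] for x,y in max(cs,key=len)[:,0]]).astype(np.float32)
        (c,r)=cv2.minEnclosingCircle(pts);out.append((st,np.round(c,4),round(r,4)))
    return out
E
python3 - <<'E'
from h import *
s=sense();im=cv2.imread("pics/w1.png")
for o in wbell(s,im): print(o)
print(wonz(277,165,.01,s),proj("scene",s["position"]))
E
```

```text
(array([ 243,  131,   68,   66, 2233], dtype=int32), array([ 0.708 , -0.0787]), 0.0328)
(array([  40,  150,   50,   50, 1601], dtype=int32), array([ 0.4713, -0.0676]), 0.038)
(array([ 99, 239,  22,  45, 382], dtype=int32), array([ 0.5053, -0.1741]), 0.0327)
(array([395, 239,  20,  46, 381], dtype=int32), array([ 0.8527, -0.2076]), 0.0332)
(array([ 234,  281,  245,   35, 2728], dtype=int32), array([ 0.8162, -0.2602]), 0.1715)
[ 0.70794965 -0.07875715  0.01      ] [267.5922731  221.05956805]
```

Call:
apply_moves(
  gripper=[-1,-1,-1,-1,-1,-1,-1,0.0,0.4,1,1,1],
  translation=[
    [0.022,0.02,0],
    [0.022,0.02,0.01],
    [0.022,0.02,0.035],
    [0.022,0.02,0.065],
    [0.022,0.02,0.09],
    [0.022,0.02,0.097],
    [0.022,0.02,0.097],
    [0.022,0.02,0.097],
    [0.022,0.02,0.097],
    [0.022,0.02,0.097],
    [0.022,0.02,0.097],
    [0.022,0.02,0.097],
  ],
  roll=[0,0,0,0,0,0,0,0,0,0,0,0],
  newtons=8,
)

```text
time: 3.25
position: [0.7075, -0.0782, 0.0429]
tool_rot: [[0.094, 0.996, 0.0], [0.996, -0.094, -0.0], [-0.0, 0.001, -1.0]]
force: [0.2, 0.3, -0.0]
opening: 0.055
```

Run:
```python
from h import *
rel(rk(0,-.26,.042),X)
cv2.imwrite("pics/w2.png",get_image("wrist"))
```

```text
t 3.25 pos [ 0.7075 -0.0782  0.0429] open 0.055 F [ 0.2  0.3 -0. ] -> shift [ 0.1254 -0.1405  0.0008] roll -0.0 q [ 0.37  0.73 -0.49  1.37  0.35  1.13 -0.26]
```

View pics/w2.png

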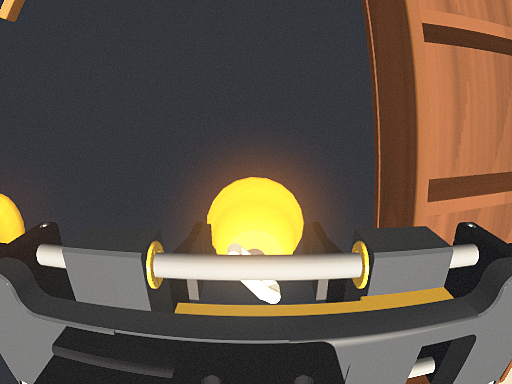

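Call:
apply_moves(
  gripper=[1,1,1],
  translation=[
    [0,0,0],
    [0,0,0],
    [0,0,0],
  ],
  roll=[0,0,0],
)

```text
time: 3.6
position: [0.7071, -0.078, 0.0426]
tool_rot: [[0.094, 0.996, -0.001], [0.996, -0.094, -0.0], [-0.0, -0.001, -1.0]]
force: [-2.8, 0.3, 1.9]
opening: 0.0499
```

Call:
apply_moves(
  gripper=[1,1,1,1,1,1,1,1,1,1,1,1],
  translation=[
    [0.005,-0.006,0],
    [0.015,-0.017,0],
    [0.027,-0.03,0],
    [0.039,-0.044,0],
    [0.052,-0.058,0],
    [0.065,-0.073,0],
    [0.078,-0.087,0],
    [0.09,-0.101,0],
    [0.102,-0.114,0],
    [0.112,-0.126,0],
    [0.12,-0.135,0],
    [0.125,-0.14,0],
  ],
  roll=[0,0,0,0,0,0,0,0,0,0,0,0],
)

```text
time: 4.8
position: [0.5791, 0.0602, 0.0426]
tool_rot: [[0.093, 0.996, 0.0], [0.996, -0.093, -0.0], [-0.0, 0.0, -1.0]]
force: [1.7, -2.6, -0.7]
opening: 0.0497
```

Run:
```python
from h import *
rel(rk(0,-.032,.042),X)
im=get_image("wrist");cv2.imwrite("pics/w3.png",im)
cv2.imwrite("pics/s3.png",get_image("side")[120:340,100:400].repeat(2,0).repeat(2,1))
```

```text
t 4.8 pos [0.5791 0.0602 0.0426] open 0.0497 F [ 1.7 -2.6 -0.7] -> shift [0.2277 0.0004 0.0006] roll 0.0 q [ 0.28  0.49 -0.57  1.75  0.31  0.99 -0.5 ]
```

View pics/w3.png

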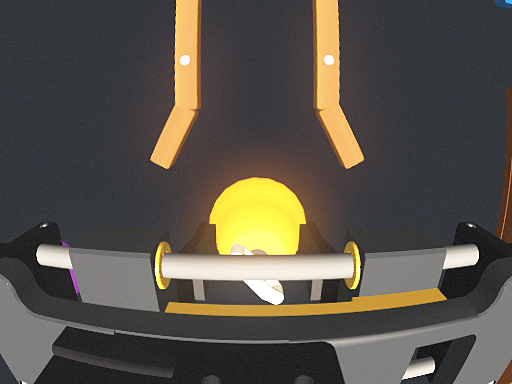

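View pics/s3.png

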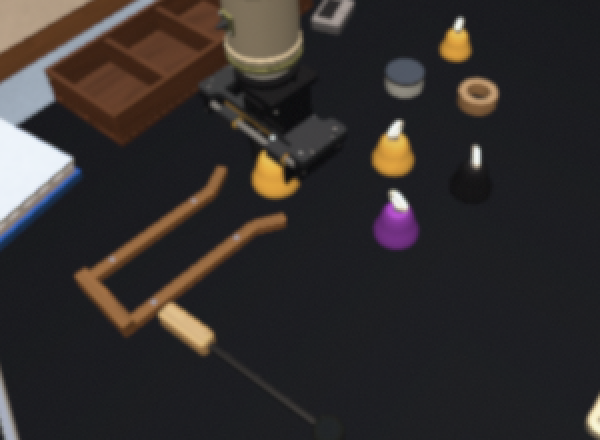

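Run:
```python
from h import *
s=sense()
for p in [(185,60),(329,60)]: q=wonz(*p,.014,s);print(q.round(4),inrack(q))
for p in [(199.5,107),(315,107),(171,167),(345,167)]: q=wonz(*p,.014,s);print(inrack(q))
print(inrack(s["position"]))
for o in wbell(s,cv2.imread("pics/w3.png")):print(o,inrack(o[1]))
```

```text
[0.5474 0.1691 0.014 ] (np.float64(-0.0421), np.float64(-0.1542))
[0.6311 0.1614 0.014 ] (np.float64(0.042), np.float64(-0.154))
(np.float64(-0.0335), np.float64(-0.1828))
(np.float64(0.0338), np.float64(-0.1827))
(np.float64(-0.0524), np.float64(-0.2185))
(np.float64(0.0539), np.float64(-0.2182))
(np.float64(-0.0005), np.float64(-0.2593))
(array([ 209,  177,   97,   78, 4946], dtype=int32), array([0.5796, 0.0601]), 0.0332) (np.float64(0.0002), np.float64(-0.2597))
(array([155, 242,  16,  47, 303], dtype=int32), array([0.5081, 0.0339]), 0.0206) (np.float64(-0.0686), np.float64(-0.2925))
(array([ 165,  288,  282,   28, 3277], dtype=int32), array([ 0.62  , -0.0191]), 0.1205) (np.float64(0.0478), np.float64(-0.3348))
```

Call:
apply_moves(
  gripper=[1,1,1,1,1,1,1,1,1,1,1,1],
  translation=[
    [0.006,0,0],
    [0.018,0,0],
    [0.034,0,0],
    [0.052,0,0],
    [0.072,0,0],
    [0.094,0,0],
    [0.116,0,0],
    [0.138,0,0],
    [0.16,0,0],
    [0.18,0,0],
    [0.196,0,0],
    [0.208,0,0],
  ],
  roll=[0,0,0,0,0,0,0,0,0,0,0,0],
)

```text
time: 6.1
position: [0.5997, 0.2669, 0.0425]
tool_rot: [[0.094, 0.996, 0.0], [0.996, -0.094, -0.001], [-0.001, 0.0, -1.0]]
force: [0.1, -5.9, 5.3]
opening: 0.0493
```

Run:
```python
from h import *
rel(rk(0,-.032,.042),X)
s=sense();im=get_image("wrist");cv2.imwrite("pics/w4.png",im)
print(inrack(s["position"]))
for o in wbell(s,im):print(o,inrack(o[1]))
```

```text
t 6.1 pos [0.5997 0.2669 0.0425] open 0.0493 F [ 0.1 -5.9  5.3] -> shift [ 0.02   -0.0009  0.0005] roll -0.001 q [-0.07  0.64 -0.58  1.54  0.38  1.08 -0.83]
(np.float64(0.0009), np.float64(-0.052))
(array([ 169,  120,  172,  123, 3506], dtype=int32), array([0.6014, 0.2955]), 0.0655) (np.float64(-0.0001), np.float64(-0.0233))
(array([ 209,  177,   97,   78, 5008], dtype=int32), array([0.6007, 0.2661]), 0.0334) (np.float64(0.0019), np.float64(-0.0526))
(array([ 165,  281,  282,   35, 3324], dtype=int32), array([0.6408, 0.187 ]), 0.1207) (np.float64(0.0493), np.float64(-0.1277))
```

View pics/w4.png

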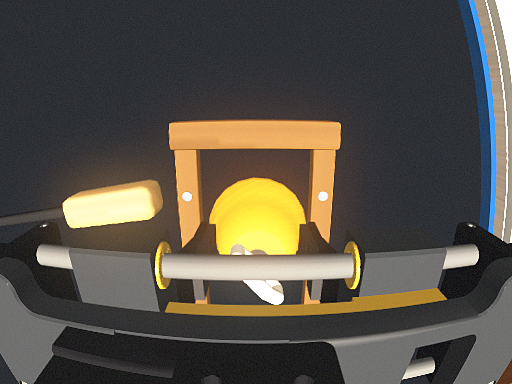

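Run:
```python
from h import *
s=sense()
for p,z in [((220,150),.024),((290,150),.024),((187,196),.014),((323,196),.014)]: print(inrack(wonz(*p,z,s)))
```

```text
(np.float64(-0.0197), np.float64(0.0025))
(np.float64(0.0192), np.float64(0.0025))
(np.float64(-0.0425), np.float64(-0.0272))
(np.float64(0.0418), np.float64(-0.0271))
```

Call:
apply_moves(
  gripper=[1,1,1,1,1,1,1],
  translation=[
    [0.005,0,0],
    [0.01,0,0],
    [0.014,0,0],
    [0.017,0,0],
    [0.019,0,0],
    [0.02,0,0],
    [0.02,0,0],
  ],
  roll=[0,0,0,0,0,0,0],
)

```text
time: 6.85
position: [0.6016, 0.285, 0.0425]
tool_rot: [[0.095, 0.995, 0.0], [0.995, -0.095, -0.001], [-0.001, 0.0, -1.0]]
force: [-0.0, -4.7, 4.3]
opening: 0.0492
```

Call:
apply_moves(
  gripper=[1,1,1,1,1],
  translation=[
    [0.001,0,0],
    [0.002,0,0],
    [0.003,0,0],
    [0.004,0,0],
    [0.004,0,0],
  ],
  roll=[0,0,0,0,0],
)

```text
time: 7.35
position: [0.6019, 0.288, 0.0424]
tool_rot: [[0.096, 0.995, -0.0], [0.995, -0.096, -0.003], [-0.003, -0.0, -1.0]]
force: [-1.4, -8.1, 6.2]
opening: 0.0495
```

Run:
```python
from h import *
rel(rk(0,-.032,.042),X)
s=sense();im=get_image("wrist");cv2.imwrite("pics/w5.png",im)
print(inrack(s["position"]))
for o in wbell(s,im):print(o,inrack(o[1]))
cv2.imwrite("pics/w5z.png",cv2.resize(im[90:310,150:360],None,fx=2.6,fy=2.6))
```

```text
t 7.35 pos [0.6019 0.288  0.0424] open 0.0495 F [-1.4 -8.1  6.2] -> shift [-0.0013 -0.0011  0.0005] roll -0.002 q [-0.1   0.66 -0.58  1.51  0.39  1.09 -0.86]
(np.float64(0.0011), np.float64(-0.0307))
(array([ 170,  160,  167,   95, 5197], dtype=int32), array([0.6012, 0.3124]), 0.055) (np.float64(-0.0019), np.float64(-0.0065))
(array([155, 242,  16,  47, 304], dtype=int32), array([0.531 , 0.2614]), 0.0206) (np.float64(-0.067), np.float64(-0.0638))
(array([ 165,  281,  282,   35, 3316], dtype=int32), array([0.6428, 0.2079]), 0.1207) (np.float64(0.0493), np.float64(-0.1067))
```

View pics/w5z.png

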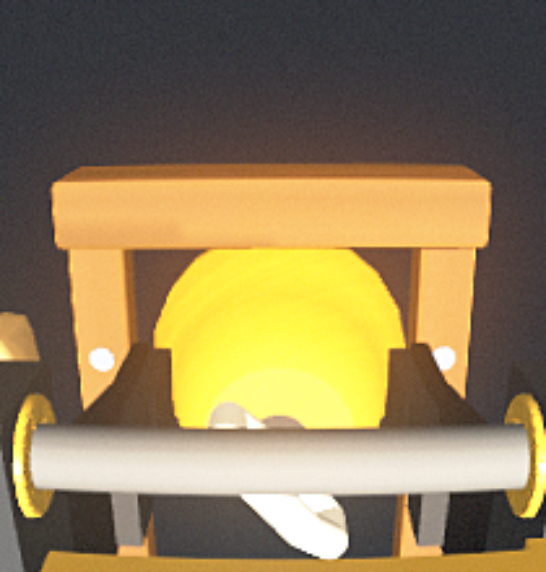

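Call:
apply_moves(
  gripper=[1,1,1,1],
  translation=[
    [0.001,0,0],
    [0.002,0,0],
    [0.003,0,0],
    [0.003,0,0],
  ],
  roll=[0,0,0,0],
)

```text
time: 7.8
position: [0.6021, 0.2895, 0.0422]
tool_rot: [[0.097, 0.995, -0.001], [0.995, -0.097, -0.005], [-0.005, -0.001, -1.0]]
force: [-3.8, -12.8, 7.9]
opening: 0.0497
```

Call:
apply_moves(
  gripper=[1,0,-0.4,-0.4,-0.4,-0.4,-0.4,-0.4,-0.4,-0.4],
  translation=[
    [-0.003,0,0],
    [-0.003,0,0],
    [-0.003,0,0],
    [-0.003,0,0],
    [-0.003,0,-0.01],
    [-0.003,0,-0.03],
    [-0.003,0,-0.06],
    [-0.003,0,-0.09],
    [-0.003,0,-0.12],
    [-0.003,0,-0.12],
  ],
  roll=[0,0,0,0,0,0,0,0,0,0],
)

```text
time: 8.8
position: [0.603, 0.2927, 0.1683]
tool_rot: [[0.093, 0.996, 0.007], [0.996, -0.093, 0.004], [0.005, 0.006, -1.0]]
force: [0.0, -0.2, 0.3]
opening: 0.061
```

```bash
sed -i 's/O=np.array(\[.6037,.3187\])/O=np.array([.6039,.3212])/' h.py
python3 - <<'E'
from h import *
im=get_image("wrist");cv2.imwrite("pics/w6.png",im)
s=sense();print(inrack(s["position"]))
for o in wbell(s,im):print(o,inrack(o[1]))
rel([.4774-.015,-.0638-.015,.14],X)
E
```

```text
(np.float64(0.0011), np.float64(-0.0293))
(array([ 206,  144,   97,  110, 1732], dtype=int32), array([0.5984, 0.2705]), 0.0794) (np.float64(-0.0007), np.float64(-0.051))
(array([207, 160,  16,  94, 794], dtype=int32), array([0.5552, 0.2654]), 0.0544) (np.float64(-0.0433), np.float64(-0.0601))
(array([ 227,  160,   59,   56, 2230], dtype=int32), array([0.6018, 0.2862]), 0.0325) (np.float64(0.0012), np.float64(-0.035))
t 8.85 pos [0.6022 0.2919 0.1657] open 0.0611 F [-0.3 -0.4 -0.4] -> shift [-0.3822 -0.1048  0.0241] roll 0.0 q [-0.08  0.55 -0.62  1.4   0.32  1.29 -0.82]
```

View pics/w6.png

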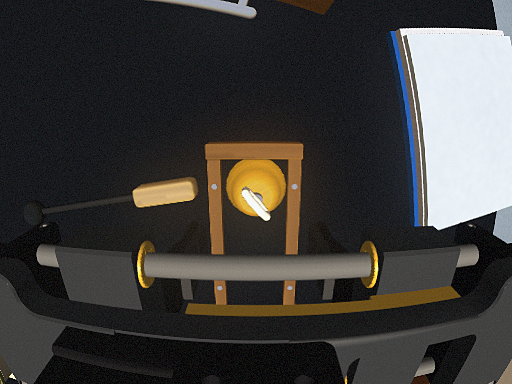

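Run:
```python
from h import *
s=sense();im=get_image("wrist");cv2.imwrite("pics/w7.png",im)
print(inrack(s["position"]))
for o in wbell(s,im):print(o,inrack(o[1]))
cv2.imwrite("pics/w7z.png",cv2.resize(im[120:240,180:330],None,fx=5,fy=5,interpolation=cv2.INTER_CUBIC))
```

```text
(np.float64(0.0011), np.float64(-0.0293))
(array([206, 143,  99,  15, 885], dtype=int32), array([0.6048, 0.3263]), 0.0512) (np.float64(0.0004), np.float64(0.0052))
(array([208, 159,  16,  95, 795], dtype=int32), array([0.5551, 0.266 ]), 0.0548) (np.float64(-0.0434), np.float64(-0.0595))
(array([ 227,  159,   60,   57, 2287], dtype=int32), array([0.6026, 0.2864]), 0.0328) (np.float64(0.002), np.float64(-0.0348))
(array([287, 159,  16,  95, 776], dtype=int32), array([0.6427, 0.2578]), 0.0548) (np.float64(0.0446), np.float64(-0.0595))
```

View pics/w7z.png

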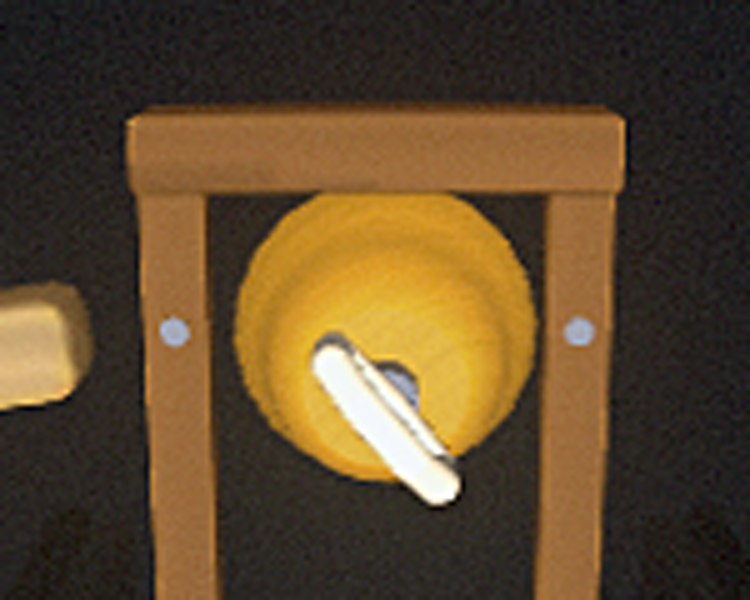

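Run:
```python
from h import *
s=sense()
for p,z in [((257,186.6),.006),((257,216),.004),((214.8,186.4),.014),((295.8,186.3),.014),((220,158.5),.024),((290,158.5),.024),((257,141.8),.024)]: print(p,inrack(wonz(*p,z,s)))
rel([.4774-.015,-.0638-.015,.14],X)
```

```text
(257, 186.6) (np.float64(0.0015), np.float64(-0.0354))
(257, 216) (np.float64(0.0015), np.float64(-0.0691))
(214.8, 186.4) (np.float64(-0.0421), np.float64(-0.0331))
(295.8, 186.3) (np.float64(0.0414), np.float64(-0.0329))
(220, 158.5) (np.float64(-0.0346), np.float64(-0.0024))
(290, 158.5) (np.float64(0.0335), np.float64(-0.0024))
(257, 141.8) (np.float64(0.0014), np.float64(0.0137))
t 8.9 pos [0.6016 0.2912 0.1636] open 0.0609 F [-0.1  0.4 -0.8] -> shift [-0.3814 -0.1041  0.023 ] roll 0.0 q [-0.08  0.55 -0.62  1.41  0.32  1.29 -0.82]
```

Call:
apply_moves(
  gripper=[-0.8,-0.8,-0.8,-0.8,-0.8,-0.8,-0.8,-0.8,-0.8,-0.8,-0.8,-0.8],
  translation=[
    [-0.03,-0.01,0.0],
    [-0.07,-0.02,0.0],
    [-0.12,-0.033,0.0],
    [-0.17,-0.047,0.0],
    [-0.22,-0.06,0.0],
    [-0.265,-0.073,0.0],
    [-0.305,-0.084,0.01],
    [-0.34,-0.093,0.02],
    [-0.365,-0.1,0.023],
    [-0.38,-0.104,0.023],
    [-0.38,-0.104,0.023],
    [-0.38,-0.104,0.023],
  ],
  roll=[0,0,0,0,0,0,0,0,0,0,0,0],
)

```text
time: 10.1
position: [0.4621, -0.0775, 0.1391]
tool_rot: [[0.094, 0.996, -0.001], [0.996, -0.094, 0.001], [0.0, -0.001, -1.0]]
force: [0.2, 0.4, 0.1]
opening: 0.0784
```

Run:
```python
from h import *
s=sense();im=get_image("wrist");cv2.imwrite("pics/w8.png",im)
for o in wbell(s,im):print(o)
rel([.4774,-.0638,.039],X)
```

```text
(array([ 241,  143,   60,   58, 1691], dtype=int32), array([ 0.4771, -0.0637]), 0.0285)
(array([384, 240,  20,  46, 365], dtype=int32), array([ 0.61  , -0.1819]), 0.0325)
(array([ 217,  283,  258,   33, 2946], dtype=int32), array([ 0.5778, -0.2379]), 0.1769)
t 10.15 pos [ 0.4624 -0.0769  0.1393] open 0.0783 F [ 0.5  1.1 -0.2] -> shift [0.0144 0.0138 0.1003] roll 0.001 q [ 0.56  0.11 -0.52  1.96  0.06  1.09 -0.07]
```

View pics/w8.png

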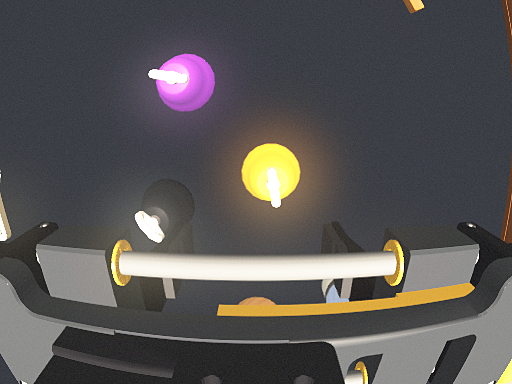

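Call:
apply_moves(
  gripper=[-0.6,-0.6,-0.6,-0.6,-0.6,-0.6,-0.6,0.0,1,1,1,1],
  translation=[
    [0.008,0.008,0],
    [0.0145,0.0135,0.01],
    [0.0145,0.0135,0.035],
    [0.0145,0.0135,0.065],
    [0.0145,0.0135,0.09],
    [0.0145,0.0135,0.1],
    [0.0145,0.0135,0.1],
    [0.0145,0.0135,0.1],
    [0.0145,0.0135,0.1],
    [0.0145,0.0135,0.1],
    [0.0145,0.0135,0.1],
    [0.0145,0.0135,0.1],
  ],
  roll=[0,0,0,0,0,0,0,0,0,0,0,0],
)

```text
time: 11.35
position: [0.4772, -0.0651, 0.04]
tool_rot: [[0.094, 0.996, 0.0], [0.996, -0.094, -0.0], [-0.0, 0.0, -1.0]]
force: [-2.8, 0.0, 4.5]
opening: 0.0432
```

Call:
apply_moves(
  gripper=[1,1,1,1],
  translation=[
    [0,0,0],
    [0,0,0],
    [0,0,0],
    [0,0,0],
  ],
  roll=[0,0,0,0],
)

```text
time: 11.75
position: [0.4772, -0.0651, 0.04]
tool_rot: [[0.094, 0.996, 0.0], [0.996, -0.094, -0.0], [-0.0, 0.0, -1.0]]
force: [-2.9, 0.3, 7.0]
opening: 0.0429
```

Run:
```python
from h import *
rel(rk(0,-.26,.039),X)
```

```text
t 11.75 pos [ 0.4772 -0.0651  0.04  ] open 0.0429 F [-2.9  0.3  7. ] -> shift [0.1365 0.09   0.0009] roll -0.0 q [ 0.5   0.29 -0.51  2.01  0.18  0.88 -0.2 ]
```

Call:
apply_moves(
  gripper=[1,1,1,1,1,1,1,1,1,1,1,1],
  translation=[
    [0.005,0.003,0],
    [0.015,0.01,0],
    [0.028,0.019,0],
    [0.042,0.028,0],
    [0.057,0.038,0],
    [0.072,0.048,0],
    [0.087,0.058,0],
    [0.1,0.067,0],
    [0.113,0.075,0],
    [0.124,0.082,0],
    [0.132,0.087,0],
    [0.1365,0.09,0],
  ],
  roll=[0,0,0,0,0,0,0,0,0,0,0,0],
)

```text
time: 12.95
position: [0.5797, 0.0614, 0.04]
tool_rot: [[0.095, 0.996, -0.001], [0.996, -0.095, -0.002], [-0.002, -0.0, -1.0]]
force: [-5.8, -6.8, 11.3]
opening: 0.0431
```

Run:
```python
from h import *
s=sense();im=get_image("wrist");cv2.imwrite("pics/w9.png",im)
print(inrack(s["position"]))
for o in wbell(s,im):print(o,inrack(o[1]))
rel(rk(0,-.092,.039),X)
```

```text
(np.float64(0.0002), np.float64(-0.2609))
(array([ 214,  182,   87,   73, 3876], dtype=int32), array([0.5801, 0.0618]), 0.0298) (np.float64(0.0006), np.float64(-0.2605))
(array([ 154,  289,  285,   27, 3329], dtype=int32), array([ 0.611 , -0.0153]), 0.119) (np.float64(0.0385), np.float64(-0.3344))
t 13.0 pos [0.5801 0.062  0.04  ] open 0.0429 F [-2.5 -3.5  5.8] -> shift [ 0.1683 -0.0006  0.0007] roll -0.001 q [ 0.24  0.49 -0.52  1.75  0.29  0.98 -0.49]
```

View pics/w9.png

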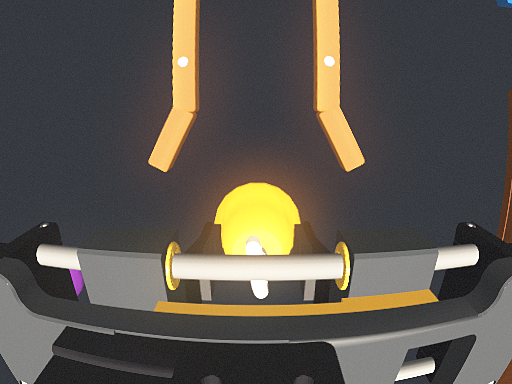

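Call:
apply_moves(
  gripper=[1,1,1,1,1,1,1,1,1,1,1,1],
  translation=[
    [0.005,0,0],
    [0.014,0,0],
    [0.026,0,0],
    [0.041,0,0],
    [0.057,0,0],
    [0.074,0,0],
    [0.091,0,0],
    [0.108,0,0],
    [0.123,0,0],
    [0.136,0,0],
    [0.147,0,0],
    [0.155,0,0],
  ],
  roll=[0,0,0,0,0,0,0,0,0,0,0,0],
)

```text
time: 14.2
position: [0.595, 0.2159, 0.0401]
tool_rot: [[0.095, 0.995, 0.001], [0.995, -0.095, -0.002], [-0.002, 0.001, -1.0]]
force: [0.1, -5.7, 7.2]
opening: 0.0432
```

Call:
apply_moves(
  gripper=[1,1,1,1,1,1],
  translation=[
    [0.003,0,0],
    [0.006,0,0],
    [0.009,0,0],
    [0.011,0,0],
    [0.012,0,0],
    [0.012,0,0],
  ],
  roll=[0,0,0,0,0,0],
)

```text
time: 14.8
position: [0.5962, 0.2269, 0.0401]
tool_rot: [[0.095, 0.995, 0.001], [0.995, -0.095, -0.002], [-0.002, 0.001, -1.0]]
force: [-0.6, -5.8, 6.3]
opening: 0.0431
```

Run:
```python
from h import *
s=sense();im=get_image("wrist");cv2.imwrite("pics/w10.png",im)
print(inrack(s["position"]))
for o in wbell(s,im):print(o,inrack(o[1]))
rel(rk(0,-.092,.039),X)
cv2.imwrite("pics/w10z.png",cv2.resize(im[90:310,150:360],None,fx=2.6,fy=2.6))
```

```text
(np.float64(0.0012), np.float64(-0.0946))
(array([ 165,   48,  178,   32, 3781], dtype=int32), array([0.6045, 0.3307]), 0.0541) (np.float64(-0.0003), np.float64(0.0095))
(array([ 204,   79,  107,  176, 9504], dtype=int32), array([0.6003, 0.261 ]), 0.0587) (np.float64(0.002), np.float64(-0.0603))
(array([ 170,   81,   30,  172, 2743], dtype=int32), array([0.5547, 0.2676]), 0.0566) (np.float64(-0.044), np.float64(-0.058))
(array([ 310,   80,   28,  169, 2681], dtype=int32), array([0.6424, 0.261 ]), 0.0553) (np.float64(0.044), np.float64(-0.0563))
(array([ 154,  289,  284,   27, 2658], dtype=int32), array([0.6272, 0.1501]), 0.1186) (np.float64(0.0392), np.float64(-0.1682))
t 14.85 pos [0.5962 0.2269 0.0401] open 0.0428 F [-0.5 -5.4  6.8] -> shift [ 0.0026 -0.0012  0.0011] roll -0.002 q [-0.04  0.6  -0.53  1.6   0.34  1.04 -0.76]
```

View pics/w10z.png

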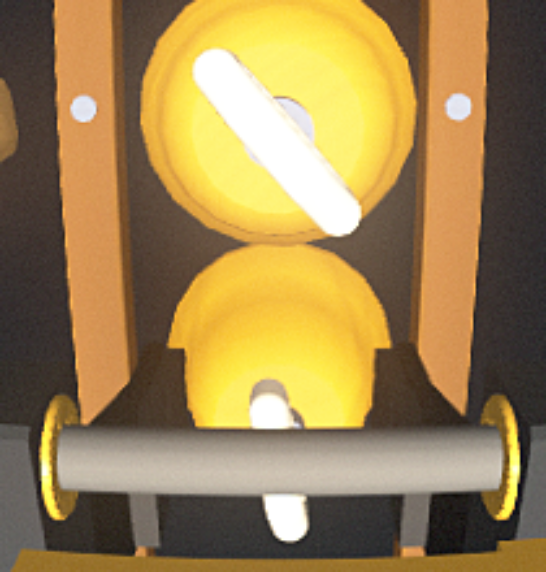

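Call:
apply_moves(
  gripper=[1,1,1,1,1],
  translation=[
    [0.001,0,0],
    [0.002,0,0],
    [0.003,0,0],
    [0.004,0,0],
    [0.004,0,0],
  ],
  roll=[0,0,0,0,0],
)

```text
time: 15.35
position: [0.5966, 0.2284, 0.0398]
tool_rot: [[0.097, 0.995, 0.0], [0.995, -0.097, -0.006], [-0.006, 0.001, -1.0]]
force: [-2.5, -11.7, 9.3]
opening: 0.0431
```

Call:
apply_moves(
  gripper=[1,1,1,1],
  translation=[
    [0.001,0,0],
    [0.002,0,0],
    [0.003,0,0],
    [0.003,0,0],
  ],
  roll=[0,0,0,0],
)

```text
time: 15.75
position: [0.5974, 0.2308, 0.0397]
tool_rot: [[0.098, 0.995, 0.001], [0.995, -0.098, -0.006], [-0.006, 0.002, -1.0]]
force: [0.1, -13.6, 7.3]
opening: 0.0433
```

Run:
```python
from h import *
s=sense();im=get_image("wrist");cv2.imwrite("pics/w11.png",im)
print(inrack(s["position"]),s["force"].round(1) if hasattr(s["force"],"round") else s["force"])
cv2.imwrite("pics/w11z.png",cv2.resize(im[40:260,150:360],None,fx=2.6,fy=2.6))
```

```text
(np.float64(0.002), np.float64(-0.0906)) [  0.1 -13.6   7.3]
```

View pics/w11z.png

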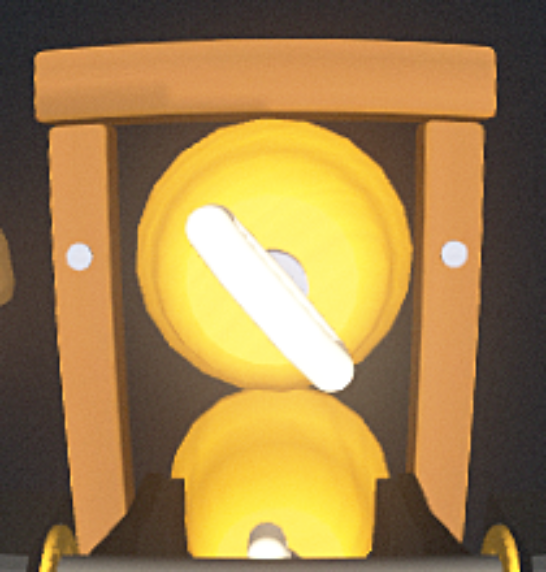

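The bells show L against the stop, at about (275,120) in the crop, and M touching L at (265,388). I'll release and lift.

Call:
apply_moves(
  gripper=[1,0,-0.3,-0.3,-0.3,-0.3,-0.3,-0.3,-0.3,-0.3,-0.3],
  translation=[
    [-0.003,0,0],
    [-0.003,0,0],
    [-0.003,0,0],
    [-0.003,0,0],
    [-0.003,0,-0.01],
    [-0.003,0,-0.03],
    [-0.003,0,-0.06],
    [-0.003,0,-0.09],
    [-0.003,0,-0.11],
    [-0.003,0,-0.115],
    [-0.003,0,-0.115],
  ],
  roll=[0,0,0,0,0,0,0,0,0,0,0],
)

```text
time: 16.9
position: [0.5957, 0.2333, 0.1553]
tool_rot: [[0.093, 0.996, 0.001], [0.996, -0.093, 0.001], [0.001, 0.001, -1.0]]
force: [0.3, -0.8, 0.2]
opening: 0.0567
```

Run:
```python
from h import *
s=sense();im=get_image("wrist");cv2.imwrite("pics/w12.png",im)
cv2.imwrite("pics/w12z.png",cv2.resize(im[60:260,180:330],None,fx=3,fy=3))
for o in wbell(s,im):print(o,inrack(o[1]))
rel([.5344-.015,-.315-.015,.16],X)
```

```text
(array([ 204,   81,  105,   17, 1036], dtype=int32), array([0.6045, 0.3285]), 0.0516) (np.float64(-0.0001), np.float64(0.0073))
(array([ 206,   99,   17,  155, 1253], dtype=int32), array([0.5502, 0.2406]), 0.083) (np.float64(-0.0459), np.float64(-0.0853))
(array([ 226,   98,   64,   63, 2631], dtype=int32), array([0.6022, 0.2879]), 0.0319) (np.float64(0.0014), np.float64(-0.0333))
(array([ 289,   99,   18,  155, 1361], dtype=int32), array([0.6402, 0.2322]), 0.0831) (np.float64(0.0445), np.float64(-0.0852))
(array([ 232,  162,   54,   53, 1948], dtype=int32), array([0.5977, 0.2275]), 0.0287) (np.float64(0.0026), np.float64(-0.0939))
t 16.95 pos [0.5952 0.2329 0.1541] open 0.0569 F [-0.6 -0.  -0.2] -> shift [-0.5675 -0.0229 -0.0058] roll -0.0 q [-0.02  0.48 -0.57  1.5   0.27  1.24 -0.72]
```

View pics/w12z.png

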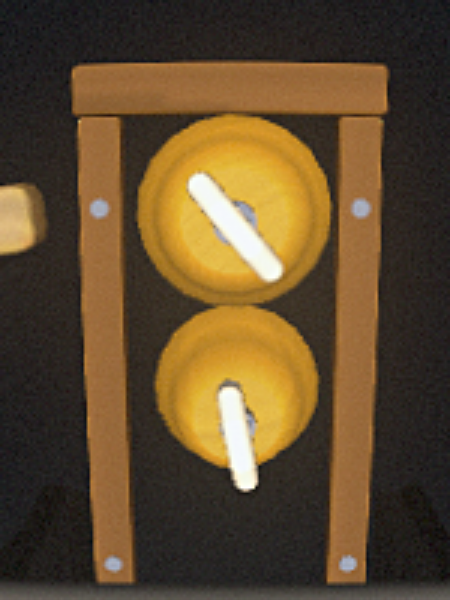

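Call:
apply_moves(
  gripper=[-0.5,-0.5,-0.5,-0.5,-0.5,-0.5,-0.5,-0.5,-0.5,-0.5,-0.5,-0.5],
  translation=[
    [-0.02,0,0],
    [-0.06,-0.002,0.0],
    [-0.11,-0.005,0.0],
    [-0.16,-0.007,0.0],
    [-0.21,-0.01,0.0],
    [-0.26,-0.012,0.0],
    [-0.31,-0.014,0.0],
    [-0.36,-0.016,0.0],
    [-0.41,-0.018,0.0],
    [-0.455,-0.02,0.0],
    [-0.495,-0.021,0.0],
    [-0.525,-0.022,0.0],
  ],
  roll=[0,0,0,0,0,0,0,0,0,0,0,0],
)

```text
time: 18.15
position: [0.5226, -0.2908, 0.1529]
tool_rot: [[0.096, 0.995, -0.002], [0.995, -0.096, 0.0], [0.0, -0.002, -1.0]]
force: [0.9, 0.0, 0.6]
opening: 0.0653
```

Call:
apply_moves(
  gripper=[-0.5,-0.5,-0.5,-0.5],
  translation=[
    [-0.02,-0.001,0],
    [-0.035,-0.001,0.005],
    [-0.042,-0.001,0.015],
    [-0.042,-0.001,0.015],
  ],
  roll=[0,0,0,0],
)

```text
time: 18.55
position: [0.5183, -0.3292, 0.1368]
tool_rot: [[0.094, 0.996, -0.003], [0.996, -0.094, 0.002], [0.002, -0.003, -1.0]]
force: [0.7, -1.0, -0.4]
opening: 0.0655
```

Run:
```python
from h import *
s=sense();im=get_image("wrist");cv2.imwrite("pics/w13.png",im)
for o in wbell(s,im):print(o)
rel([.5344,-.315,.036],X)
```

```text
(array([ 247,  148,   51,   50, 1354], dtype=int32), array([ 0.5345, -0.3153]), 0.0244)
(array([ 470,  157,   42,   87, 2703], dtype=int32), array([ 0.8311, -0.3807]), 0.0667)
(array([131, 241,  18,  46, 337], dtype=int32), array([ 0.3803, -0.4051]), 0.0308)
(array([366, 241,  19,  46, 341], dtype=int32), array([ 0.6434, -0.4295]), 0.0315)
(array([ 193,  285,  272,   31, 3131], dtype=int32), array([ 0.6097, -0.4906]), 0.1817)
t 18.6 pos [ 0.519  -0.3284  0.1379] open 0.0651 F [-0.4  0.7  0.1] -> shift [0.0146 0.0143 0.1018] roll 0.0 q [ 0.76  0.41 -0.33  1.6   0.14  1.16  0.3 ]
```

View pics/w13.png

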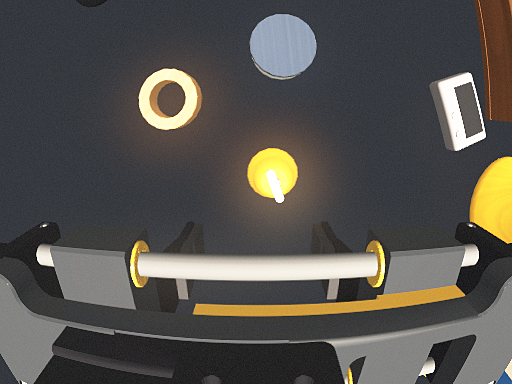

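Run:
```python
from h import *
s=sense()
for p,z in [((250,46),.03),((316,46),.03),((283,14),.03),((283,77),.03),((431,83),.022),((448,149),.022),((471,190),.05),((480,165),.05)]: print(p,wonz(*p,z,s).round(3))
```

```text
(250, 46) [ 0.526 -0.199  0.03 ]
(316, 46) [ 0.581 -0.202  0.03 ]
(283, 14) [ 0.556 -0.172  0.03 ]
(283, 77) [ 0.551 -0.228  0.03 ]
(431, 83) [ 0.698 -0.234  0.022]
(448, 149) [ 0.718 -0.3    0.022]
(471, 190) [ 0.731 -0.337  0.05 ]
(480, 165) [ 0.741 -0.313  0.05 ]
```

Call:
apply_moves(
  gripper=[-0.5,-0.5,-0.5,-0.5,-0.5,-0.5,-0.5,0.0,1,1,1,1],
  translation=[
    [0.008,0.008,0],
    [0.0145,0.0145,0.01],
    [0.0145,0.0145,0.035],
    [0.0145,0.0145,0.065],
    [0.0145,0.0145,0.09],
    [0.0145,0.0145,0.101],
    [0.0145,0.0145,0.101],
    [0.0145,0.0145,0.101],
    [0.0145,0.0145,0.101],
    [0.0145,0.0145,0.101],
    [0.0145,0.0145,0.101],
    [0.0145,0.0145,0.101],
  ],
  roll=[0,0,0,0,0,0,0,0,0,0,0,0],
)

```text
time: 19.8
position: [0.5351, -0.3167, 0.0391]
tool_rot: [[0.094, 0.996, 0.0], [0.996, -0.094, -0.0], [-0.0, 0.0, -1.0]]
force: [-1.7, 0.9, 4.4]
opening: 0.0359
```

Call:
apply_moves(
  gripper=[1,1,1,1],
  translation=[
    [0,0,0],
    [0,0,0],
    [0,0,0],
    [0,0,0],
  ],
  roll=[0,0,0,0],
)

```text
time: 20.2
position: [0.5352, -0.3168, 0.039]
tool_rot: [[0.094, 0.996, 0.0], [0.996, -0.094, -0.0], [-0.0, 0.0, -1.0]]
force: [-3.0, -0.5, 7.5]
opening: 0.0358
```

Run:
```python
from h import *
for P in [(.6,-.29),(.645,-.24),(.645,-.12)]: rel([*P,.036],X)
rel(rk(0,-.26,.036),X)
```

```text
t 20.2 pos [ 0.5352 -0.3168  0.039 ] open 0.0358 F [-3.  -0.5  7.5] -> shift [0.0327 0.062  0.003 ] roll -0.001 q [ 0.71  0.53 -0.32  1.65  0.19  0.99  0.23]
t 20.2 pos [ 0.5352 -0.3168  0.039 ] open 0.0358 F [-3.  -0.5  7.5] -> shift [0.0867 0.1021 0.003 ] roll -0.001 q [ 0.71  0.53 -0.32  1.65  0.19  0.99  0.23]
t 20.2 pos [ 0.5352 -0.3168  0.039 ] open 0.0358 F [-3.  -0.5  7.5] -> shift [0.2062 0.0908 0.0029] roll -0.001 q [ 0.71  0.53 -0.32  1.65  0.19  0.99  0.23]
t 20.2 pos [ 0.5352 -0.3168  0.039 ] open 0.0358 F [-3.  -0.5  7.5] -> shift [0.3816 0.0086 0.0029] roll -0.001 q [ 0.71  0.53 -0.32  1.65  0.19  0.99  0.23]
```

Call:
apply_moves(
  gripper=[1,1,1,1,1,1,1,1,1,1,1,1],
  translation=[
    [0.003,0.006,0],
    [0.009,0.017,0],
    [0.017,0.032,0],
    [0.025,0.047,0],
    [0.034,0.061,0],
    [0.046,0.071,0],
    [0.059,0.08,0],
    [0.072,0.089,0],
    [0.086,0.097,0],
    [0.102,0.0955,0],
    [0.118,0.094,0],
    [0.134,0.0925,0],
  ],
  roll=[0,0,0,0,0,0,0,0,0,0,0,0],
)

```text
time: 21.4
position: [0.6403, -0.1918, 0.0392]
tool_rot: [[0.095, 0.996, 0.002], [0.996, -0.095, -0.001], [-0.001, 0.002, -1.0]]
force: [0.6, -4.8, 5.6]
opening: 0.0356
```

Run:
```python
from h import *
s=sense();im=get_image("wrist");cv2.imwrite("pics/w14.png",im)
for P in [(.64,-.14),(.62,-.07)]: rel([*P,.039],X)
rel(rk(0,-.26,.039),X)
```

```text
t 21.45 pos [ 0.6406 -0.1876  0.0392] open 0.0357 F [ 1.1 -0.1  4.6] -> shift [ 0.0474 -0.0049  0.0002] roll 0.002 q [ 0.47  0.62 -0.34  1.52  0.23  1.04 -0.02]
t 21.45 pos [ 0.6406 -0.1876  0.0392] open 0.0357 F [ 1.1 -0.1  4.6] -> shift [ 0.1153 -0.0312  0.0003] roll 0.002 q [ 0.47  0.62 -0.34  1.52  0.23  1.04 -0.02]
t 21.45 pos [ 0.6406 -0.1876  0.0392] open 0.0357 F [ 1.1 -0.1  4.6] -> shift [ 0.2434 -0.0835  0.0004] roll 0.002 q [ 0.47  0.62 -0.34  1.52  0.23  1.04 -0.02]
```

View pics/w14.png

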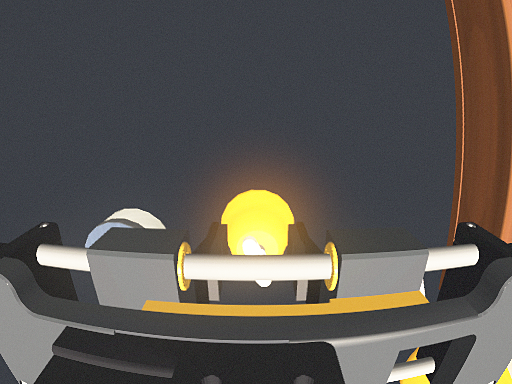

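Call:
apply_moves(
  gripper=[1,1,1,1,1,1,1,1,1,1,1,1],
  translation=[
    [0.008,-0.001,0],
    [0.024,-0.0025,0],
    [0.045,-0.0045,0],
    [0.067,-0.013,0],
    [0.09,-0.022,0],
    [0.113,-0.031,0],
    [0.138,-0.041,0],
    [0.162,-0.051,0],
    [0.185,-0.06,0],
    [0.205,-0.068,0],
    [0.223,-0.0755,0],
    [0.235,-0.08,0],
  ],
  roll=[0,0,0,0,0,0,0,0,0,0,0,0],
)

```text
time: 22.65
position: [0.5823, 0.0502, 0.0391]
tool_rot: [[0.093, 0.996, 0.001], [0.996, -0.093, -0.001], [-0.001, 0.001, -1.0]]
force: [2.1, -5.4, 6.7]
opening: 0.0357
```

Call:
apply_moves(
  gripper=[1,1,1],
  translation=[
    [0.005,-0.002,0],
    [0.0075,-0.0035,0],
    [0.0075,-0.0035,0],
  ],
  roll=[0,0,0],
)

```text
time: 22.95
position: [0.58, 0.0574, 0.0391]
tool_rot: [[0.094, 0.996, 0.001], [0.996, -0.094, -0.0], [-0.0, 0.001, -1.0]]
force: [1.3, -2.8, 5.9]
opening: 0.036
```

Run:
```python
from h import *
s=sense();im=get_image("wrist");cv2.imwrite("pics/w15.png",im)
print(inrack(s["position"]))
for o in wbell(s,im):print(o,inrack(o[1]))
rel(rk(0,-.144,.039),X)
```

```text
(np.float64(0.0008), np.float64(-0.2649))
(array([ 221,  189,   74,   66, 2798], dtype=int32), array([0.5807, 0.0574]), 0.026) (np.float64(0.0016), np.float64(-0.2648))
(array([ 142,  291,  287,   25, 3367], dtype=int32), array([ 0.6009, -0.0178]), 0.1182) (np.float64(0.0287), np.float64(-0.3378))
t 23.0 pos [0.58   0.0574 0.039 ] open 0.0358 F [ 0.9 -1.5  5.9] -> shift [ 0.1209 -0.0009  0.    ] roll -0.001 q [ 0.17  0.47 -0.43  1.76  0.23  0.96 -0.44]
```

View pics/w15.png

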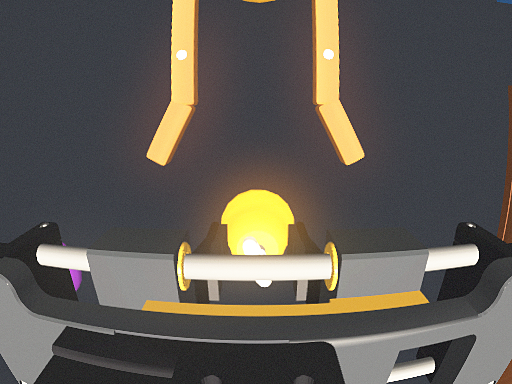

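Call:
apply_moves(
  gripper=[1,1,1,1,1,1,1,1,1,1,1],
  translation=[
    [0.005,-0.0005,0],
    [0.014,-0.001,0],
    [0.026,-0.001,0],
    [0.039,-0.001,0],
    [0.053,-0.001,0],
    [0.067,-0.001,0],
    [0.08,-0.001,0],
    [0.092,-0.001,0],
    [0.102,-0.001,0],
    [0.108,-0.001,0],
    [0.111,-0.001,0],
  ],
  roll=[0,0,0,0,0,0,0,0,0,0,0],
)

```text
time: 24.1
position: [0.5892, 0.167, 0.0389]
tool_rot: [[0.095, 0.996, 0.0], [0.996, -0.095, -0.002], [-0.002, 0.0, -1.0]]
force: [-1.5, -7.3, 9.6]
opening: 0.0356
```

Call:
apply_moves(
  gripper=[1,1,1,1,1,1],
  translation=[
    [0.002,0,0],
    [0.004,0,0],
    [0.006,0,0],
    [0.008,0,0],
    [0.009,0,0],
    [0.009,0,0],
  ],
  roll=[0,0,0,0,0,0],
)

```text
time: 24.7
position: [0.5901, 0.1753, 0.0389]
tool_rot: [[0.095, 0.995, 0.0], [0.995, -0.095, -0.002], [-0.002, 0.0, -1.0]]
force: [-0.1, -7.2, 7.9]
opening: 0.0361
```

Run:
```python
from h import *
s=sense();im=get_image("wrist");cv2.imwrite("pics/w16.png",im)
print(inrack(s["position"]))
for o in wbell(s,im):print(o,inrack(o[1]))
cv2.imwrite("pics/w16z.png",cv2.resize(im[0:260,150:360],None,fx=2.3,fy=2.3))
```

```text
(np.float64(-0.0001), np.float64(-0.1466))
(array([ 172,    0,   30,  246, 4046], dtype=int32), array([0.5514, 0.2457]), 0.08) (np.float64(-0.0452), np.float64(-0.0801))
(array([  204,     0,   109,   255, 13710], dtype=int32), array([0.5967, 0.2367]), 0.0832) (np.float64(0.0007), np.float64(-0.0848))
(array([ 312,    0,   29,  244, 4004], dtype=int32), array([0.6409, 0.2379]), 0.0792) (np.float64(0.0446), np.float64(-0.0795))
(array([265, 302, 110,  13, 361], dtype=int32), array([0.6332, 0.1007]), 0.0432) (np.float64(0.0498), np.float64(-0.2168))
```

View pics/w16z.png

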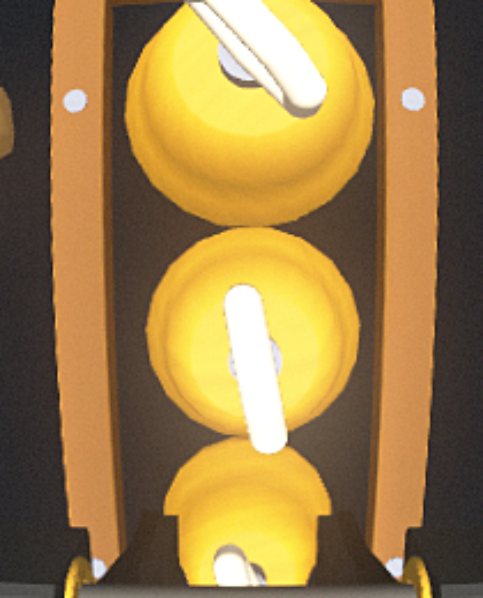

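Contact is close, with S's rim at about (245,438). I'll push the last few mm gently.

Call:
apply_moves(
  gripper=[1,1,1,1,1,1],
  translation=[
    [0.001,0,0],
    [0.002,0,0],
    [0.003,0,0],
    [0.004,0,0],
    [0.005,0,0],
    [0.005,0,0],
  ],
  roll=[0,0,0,0,0,0],
)

```text
time: 25.35
position: [0.5905, 0.178, 0.0387]
tool_rot: [[0.097, 0.995, -0.001], [0.995, -0.097, -0.005], [-0.005, -0.0, -1.0]]
force: [-1.9, -12.4, 10.9]
opening: 0.036
```

Force rose to 12 N while progress lagged the command by 2 mm, so S is in contact. Next: release, lift and check.

Call:
apply_moves(
  gripper=[1,0.2,-0.2,-0.2,-0.2,-0.2,-0.2,-0.2,-0.2,-0.2,-0.2,-0.2],
  translation=[
    [-0.003,0,0],
    [-0.003,0,0],
    [-0.003,0,0],
    [-0.003,0,0],
    [-0.003,0,-0.01],
    [-0.003,0,-0.03],
    [-0.003,0,-0.06],
    [-0.003,0,-0.09],
    [-0.003,0,-0.11],
    [-0.003,0,-0.12],
    [-0.003,0,-0.12],
    [-0.003,0,-0.12],
  ],
  roll=[0,0,0,0,0,0,0,0,0,0,0,0],
)

```text
time: 26.55
position: [0.5894, 0.179, 0.1576]
tool_rot: [[0.094, 0.996, -0.001], [0.996, -0.094, -0.0], [-0.0, -0.001, -1.0]]
force: [0.6, 0.2, -0.9]
opening: 0.0524
```

Run:
```python
from h import *
s=sense();im=get_image("wrist");cv2.imwrite("pics/w17.png",im)
for o in wbell(s,im):print(o,inrack(o[1]))
print(s["position"],s["opening"])
for n in("scene","side"): cv2.imwrite(f"pics/{n}17.png",get_image(n))
cv2.imwrite("pics/w17z.png",cv2.resize(im[0:240,180:330],None,fx=2.5,fy=2.5))
```

```text
(array([206,  25, 104,  17, 891], dtype=int32), array([0.6047, 0.3317]), 0.0517) (np.float64(-0.0002), np.float64(0.0105))
(array([ 208,   45,   16,  154, 1416], dtype=int32), array([0.5549, 0.2449]), 0.0791) (np.float64(-0.0417), np.float64(-0.0805))
(array([ 227,   44,   65,   62, 2528], dtype=int32), array([0.6023, 0.2878]), 0.0318) (np.float64(0.0015), np.float64(-0.0334))
(array([ 292,   44,   17,  183, 1708], dtype=int32), array([0.6407, 0.2216]), 0.0953) (np.float64(0.046), np.float64(-0.0957))
(array([ 233,  106,   55,   56, 1936], dtype=int32), array([0.5977, 0.2287]), 0.028) (np.float64(0.0025), np.float64(-0.0927))
(array([ 236,  162,   46,   46, 1374], dtype=int32), array([0.5914, 0.1767]), 0.0244) (np.float64(0.0011), np.float64(-0.145))
[0.58943726 0.17901181 0.15757144] 0.05244731397127875
```

View pics/w17z.png

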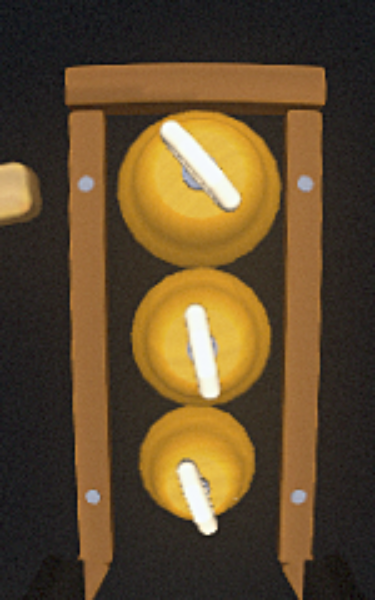

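View pics/scene17.png

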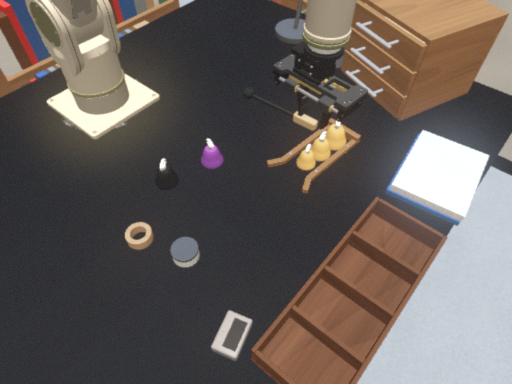

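View pics/side17.png

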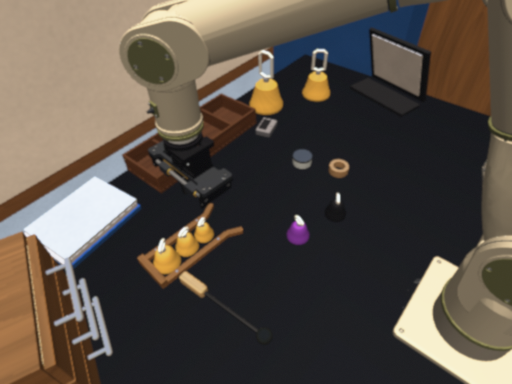

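Run:
```python
from h import *
s=sense();im=cv2.imread("pics/w17.png")
print([im[r,258].tolist() for r in range(36,50)])
for r in (41,42,43,44): print(r,[inrack(wonz(258,r,z,s))[1] for z in (.024,.012,.004)])
for p in [(214.2,73.6),(302,73.6)]: print(inrack(wonz(*p,.014,s)))
cv2.imwrite("pics/sz.png",cv2.resize(get_image("scene")[105:195,260:370],None,fx=6,fy=6,interpolation=cv2.INTER_CUBIC))
```

```text
[[64, 113, 160], [62, 106, 155], [55, 103, 150], [56, 106, 156], [36, 73, 104], [24, 40, 61], [25, 46, 72], [31, 46, 61], [38, 124, 174], [43, 152, 215], [44, 152, 218], [40, 139, 198], [39, 165, 226], [51, 176, 228]]
41 [np.float64(-0.0033), np.float64(-0.0005), np.float64(0.0014)]
42 [np.float64(-0.0043), np.float64(-0.0015), np.float64(0.0004)]
43 [np.float64(-0.0053), np.float64(-0.0025), np.float64(-0.0007)]
44 [np.float64(-0.0062), np.float64(-0.0035), np.float64(-0.0017)]
(np.float64(-0.0418), np.float64(-0.0328))
(np.float64(0.0423), np.float64(-0.0327))
```

View pics/sz.png

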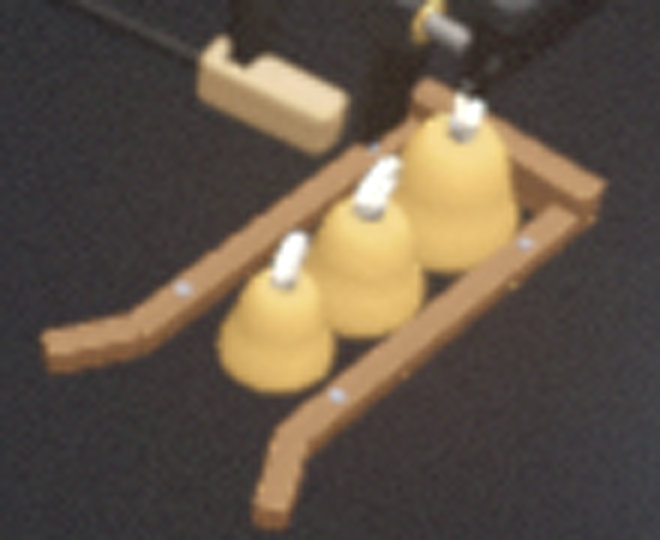

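Run:
```python
from h import *
for n,regs in dict(scene=dict(tin=(168,235,203,268),tape=(123,220,156,250),tuner=(210,308,255,360),mallet=(245,85,290,115),black=(152,155,182,190),purple=(198,138,226,168)),side=dict(tin=(290,146,316,172),tape=(326,156,352,180),tuner=(253,116,280,138),mallet=(178,270,275,345),black=(322,190,350,222),purple=(284,212,312,246))).items():
    a=cv2.imread(f"pics/{n}0.png").astype(np.float32);b=cv2.imread(f"pics/{n}17.png").astype(np.float32)
    for k,(x0,y0,x1,y1) in regs.items():
        d,r=cv2.phaseCorrelate(cv2.cvtColor(a[y0:y1,x0:x1],6),cv2.cvtColor(b[y0:y1,x0:x1],6));print(n,k,np.round(d,2),round(r,2))
hand_in(); print(sense()["time"])
```

```text
scene tin [0.01 0.06] 1.0
scene tape [ 0.01 -0.01] 0.96
scene tuner [0.46 0.09] 1.02
scene mallet [0.43 0.09] 0.85
scene black [0.03 0.05] 0.91
scene purple [0.06 0.08] 0.95
side tin [0.5 0.5] 1.0
side tape [0.52 0.09] 0.92
side tuner [ 0.55 -0.08] 0.98
side mallet [-0.01  0.52] 1.01
side black [ 0.   -0.16] 0.96
side purple [ 0.01 -0.06] 0.96
the job is handed in; nothing more can be done
the job is handed in; nothing more can be done
```

All three bells are in the rack in single file, largest first, then medium, then smallest. I slid each one upright into the lane, never lifting it, pushed until the wrist force rose to about 12–14 N, then let go. I handed the job in at about 27 s; the station reports no verdict.

| Last check (wrist camera) | Measured | Allowed |
|---|---|---|
| Largest bell, y in the rack frame | −33 mm, rim at the stop within about 1 mm | above −39 mm |
| Largest to medium, centre to centre | 59 mm | below 67 mm |
| Medium to smallest, centre to centre | 52 mm | below 59 mm |
| Furthest off the centre line (x, any bell) | 2.5 mm | 18 mm |

- **Bystanders:** the tin, tape, tuner, mallet and both look-alikes match the first pictures to about half a pixel. I saw no movement.
- **Disagreements:** the first stop position, from the fixed cameras, was about 2.5 mm short of where the largest bell came to rest, so I shifted my rack frame by that much. One wrist view put that bell 1–3 mm off the stop, but that view was partly hidden by the stop itself, and a later clear view showed contact. All of this is within the 7 mm tolerance.

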